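Slide the coffee scale under the grinder spout

ROBOT

A 7-joint arm with a two-finger parallel gripper is mounted at the origin on the work surface. World frame = base frame: x ahead of the robot, y to its left, z up, the work surface at z = 0. Lengths are in m, angles in rad, forces in N, time in s.
With the tool pointing down it reaches from about 0.4 to 0.875 m from the base axis. Payload 19.3 kg.
Tool frame: the origin (TCP) lies on the centre line of the jaws, within the pads' length; the fingertips stand 14 mm ahead of it and the grasp point (between the pads) lies 5 mm behind it; y points along the fingers, x is the direction in which the jaws open and shut, and the axes are right-handed (so a half turn about y gives the same grasp; the last joint's range is limited). The gripper opens to 85 mm and grips with 20 to 120 N. Pads are 22 mm wide; open, the fingers measure 114 mm over their backs; the gripper's body (76 mm by 85 mm) begins 54 mm behind the grasp point. The pads swing forward as they close: fully open they stand 13 mm farther back than shut.
Start: joints at [-1.409, 0.521, -0.036, 1.599, 0.021, 1.021, -0.113], TCP at [0.144, 0.608, 0.245] pointing down, gripper open.
Joint ranges: [-2.91, 2.91], [-0.3, 2.13], [-1.5, 1.42], [0.17, 2.43], [-1.26, 4.41], [0.16, 1.93], [-2.52, 2.52]. Speed limits (rad/s): [1.89, 1.89, 2.39, 2.39, 3.01, 3.01, 3.01].

INTERFACE

Orientations are given as [roll, pitch, yaw] about the fixed x, y, z axes, in that order (R = Rz(yaw) Ry(pitch) Rx(roll)).
In Python, from workcell import monitor, grab_frame, workorder gives the robot as it stands.
- The arm moves only by the tool drive_tool, never from a script. Its argument "steps" is one flat list of numbers, 5 for each row, row after row: the finger opening in mm, from 0 to 85.4, then the shift along the world's x, y, z in mm, then the turn about the world's z in degrees. In form: [fingers, tx, ty, tz, twist, fingers, tx, ty, tz, twist, ...]. A call has exactly 5 rows; each row shifts and turns the commanded pose from where the row before left it; what a row does not reach is not made up. A row lasts 1/12 s, in which the tool goes at most 41.7 mm and 7.16 degrees, less where a joint would pass 70% of its speed; a pose out of reach is approached as far as the arm can. A call is refused whole if a number of a shift passes 41.7 or a number of a turn 7.16, either way. A call with a gripper value outside its range is refused whole. The fingers move at their own pace and stop on an object; "grip_force" is the grip in N (left out, the last holds). Time passes only in rows, so rows that do not move let the fingers close, or fill a call up. It gives the time, the measured TCP pose, the force and the opening at its end, in the units of the state.
- monitor.observe(): the state, without advancing time (a new reading comes with each control period).
- grab_frame(name): name is "side" or "top" or "wrist"; returns a dict with "frame" (480x640x3 uint8, red, green, blue), "vertical_fov" (degrees; the focal length in pixels is half the picture's height over the tangent of half this angle, whatever the lens; pixels are square), "cx", "cy" (the principal point, pixels), "k1" (the pictures are not rectified: a ray, as slopes to the right and down, at radius r is drawn at 1 + k1 r^2 times it, then the intrinsics apply), "xyz" and "orientation" of the camera in the world. Camera axes: x right, y down, z forward; pixel columns grow to the right and rows downward; lengths in m; the calibration is good to about 2 mm. A picture is of the moment at which its call begins. There is no depth.
- workorder.job_done(): hands the job in, once; it reports no verdict.
The state is a dict: "clock": time; "qpos": joint angles; "qd": joint speeds; "joint_efforts": joint torques, N m; "position": TCP position; "tool_rot": TCP orientation; "force": force on the tool from outside, world axes, zero at the start; "moment": the same for the moment, N m; "grip_width": finger opening in m.
Only numpy, scipy, OpenCV 4.12 (cv2) and the standard library are available. Lean on these libraries where they do the work, as an engineer would, in place of code of your own. Each camera call takes 0.05 s, during which the arm holds its last target. There are 200 camera calls.

TASK

Push the coffee scale, with the glass tumbler riding on its pan, down the lane between the grinder's two long feet until the tumbler stands centred under the grinder's spout; the scale stands a little askew in front of the lane, and at no time may it touch either foot or any other part of the grinder, or it would weigh wrong. Move it gently and only by pushing on the scale: do not lift anything and do not touch the tumbler, which must stay standing on the pan. Leave the grinder, the funnel, the bellows cap and the brush undisturbed, and finish with the hand clear.

Things in the scene. Friction and masses are not known exactly. Their poses are not given: they have to be found in the camera images.
- grinder: Compact coffee grinder, fixed, 340 mm tall, on a dark column over two long low feet. Origin on the counter right below the spout, midway between the feet; x runs along the lane, inward from its open mouth to the column; y across it; z up. Housing and burr chamber (radius 37, door in front reaching x = -45) overhang the lane from z = 160 up; only the spout comes lower.
- lane_mouth (a point): Open end of the lane: midway between the front ends of the two feet, at their top, 100 mm before the spout (grinder x = -100). The feet are parallel dark steel bars, 290 long, 22 wide, 18 high, inner faces 144 apart, from x = -100 to +190. A 12 high cross plate closes the lane from x = +105 on, the column from +110. Axes as the grinder's.
- spout (a point): Centre of the spout's lower end: black downward cone under the burr chamber, 20 mm across, 115 mm above the counter, on the middle line of the lane, 100 mm inward from the front ends of the feet.
- scale: Loose coffee scale: flat black box 190 long (x), 120 wide (y), 24 high in all, 0.3 to 0.55 kg, rubber feet. Origin: centre of its underside. x points to the pan end, facing the lane. Upright sides to push on: heights 3 to 21. Starts with its front end 25 to 55 mm short of the feet, up to 15 mm off the lane's middle line, turned up to 0.12 rad. Slides under a push of a few N.
- pan (a point): Centre of the top of the scale's square steel pan (104 x 104, its top 24 above the counter), at scale x = +35; display and keys lie on the rear part behind it. With the pan under the spout the scale's rear end still stands 30 mm out of the lane. Axes as the scale's.
- tumbler: Small glass tumbler standing loose on the scale's pan, within 5 mm of the pan's centre; 60 high, 62 across the rim, 52 across the foot, 0.12 kg. Origin at the centre of its underside, z up.
- funnel: Steel dosing funnel, loose, 36 high, 76 across the top; bystander, between the robot and the grinder. Origin at the centre of its underside.
- bellows: Grey ribbed bellows cap, loose, 56 high, 68 across; bystander behind the scale, beside the tray. Origin at the centre of its underside.
- brush: Wooden-handled brush, 170 long, lying on a fixed white ceramic tray (110 x 230 x 14) behind the scale's rear end; bystander. Origin under its middle.

How it is judged:
By the outcome, as a careful person would: the job done as asked, in the order asked, and still so for the second after the job is handed in, with the robot touching nothing.
It also fails if it takes over 72 s, if anything falls off the work surface, if the arm or the gripper's body presses on something with over 40 N, if the wrist force passes 120 N, or if a joint passes its speed limit or range.

## Working session

There is one attempt and no reset: what is moved stays moved. The work goes in short steps, Python scripts to look and compute and a tool call to move; the robot and the scene stay as the last step left them, time stands still between calls to the robot, and variables do not carry over. Pictures are saved under pics/ and viewed, about 8 in all and at most 12, crops included, and the job is handed in when it is done.

Besides the shell and the picture viewer there is one more tool, called after "Emit:" as a command line: name --argument value ..., lists and objects as JSON in quotes. drive_tool: Moves the arm, as the interface text tells. Its arguments: {"type":"object","properties":{"steps":{"type":"array"},"grip_force":{"type":"number"}},"required":["steps"]}

```bash
mkdir -p pics; ls
python3 - <<'E'
from workcell import monitor, grab_frame
import cv2
s=monitor.observe();print(s)
for n in("top","side"):
    f=grab_frame(n);cv2.imwrite(f"pics/{n}0.png",f["frame"][:,:,::-1]);print(n,{k:v for k,v in f.items() if k!="frame"})
E
```

```text
pics
{'clock': 0.0, 'qpos': array([-1.40919341,  0.52200862, -0.03630746,  1.59999196,  0.02123596,
        1.02107369, -0.11284577]), 'qd': array([-5.10059361e-04, -2.77716035e-03, -7.39562928e-04,  1.79857875e-04,
        5.20047338e-06,  1.06046824e-03, -9.22841668e-04]), 'joint_efforts': array([ 1.02963211e-03, -9.27117133e+01,  1.98112428e+00, -3.69935095e+01,
        1.80530758e-02,  8.49938777e-03, -5.90844843e-05]), 'position': array([0.14356663, 0.60797289, 0.24473505]), 'tool_rot': array([-1.57091378e+00,  1.08979101e-03,  1.33893883e+00]), 'force': array([-0.09546416, -0.16733707,  0.07529822]), 'moment': array([ 0.02922736, -0.05173053,  0.05362418]), 'grip_width': 0.08559244957136417}
top {'vertical_fov': 55.5254692899267, 'cx': 317.34087747230166, 'cy': 235.57644695934732, 'k1': -0.09731881605529073, 'xyz': array([0.47147543, 0.07303828, 1.02931204]), 'orientation': array([-3.09470349, -0.00453331, -1.55353381])}
side {'vertical_fov': 52.714909305067174, 'cx': 311.07630784675683, 'cy': 236.07280703119446, 'k1': -0.019491502205008, 'xyz': array([ 0.23776367, -0.76590424,  0.69604082]), 'orientation': array([-2.17829532, -0.0049553 , -0.35227851])}
```

View pics/top0.png

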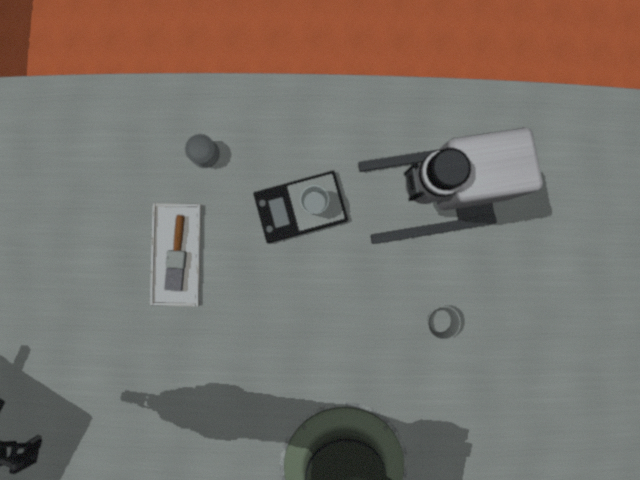

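View pics/side0.png

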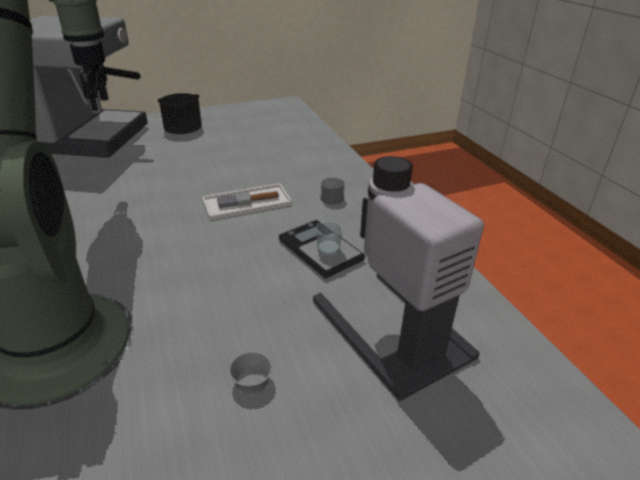

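Top view: the scale is at about (300,207), pan end to the right. The lane opens on the left of the grinder, with foot tips at (360,167) and (373,239). The tray lies at (177,255), the bellows at (202,150) and the funnel at (441,322). I'll enlarge it to measure.

```bash
cat > h.py <<'E'
import numpy as np, cv2
from scipy.spatial.transform import Rotation as R
from workcell import monitor, grab_frame, workorder
def cam(f):
    h=f["frame"].shape[0]; fl=h/2/np.tan(np.radians(f["vertical_fov"])/2)
    return fl,R.from_euler("xyz",f["orientation"]).as_matrix(),np.array(f["xyz"])
def proj(f,P):
    fl,M,c=cam(f); p=(np.atleast_2d(P)-c)@M; s=p[:,:2]/p[:,2:]
    s=s*(1+f["k1"]*(s**2).sum(1,keepdims=True)); return s*fl+[f["cx"],f["cy"]]
def ray(f,uv,z):
    fl,M,c=cam(f); d=(np.atleast_2d(uv)-[f["cx"],f["cy"]])/fl; s=d.copy()
    for _ in range(20): s=d/(1+f["k1"]*(s**2).sum(1,keepdims=True))
    w=np.c_[s,np.ones(len(s))]@M.T; return c+w*((z-c[2])/w[:,2])[:,None]
def crop(f,x0,y0,w,h,k,name):
    cv2.imwrite(f"pics/{name}.png",cv2.resize(f["frame"][y0:y0+h,x0:x0+w,::-1],None,fx=k,fy=k,interpolation=cv2.INTER_CUBIC))
E
python3 - <<'E'
from h import *
import pickle
f=grab_frame("top");pickle.dump(f,open("top0.pkl","wb"))
crop(f,245,140,260,110,3,"c1")
E
```

```text
(no output)
```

View pics/c1.png

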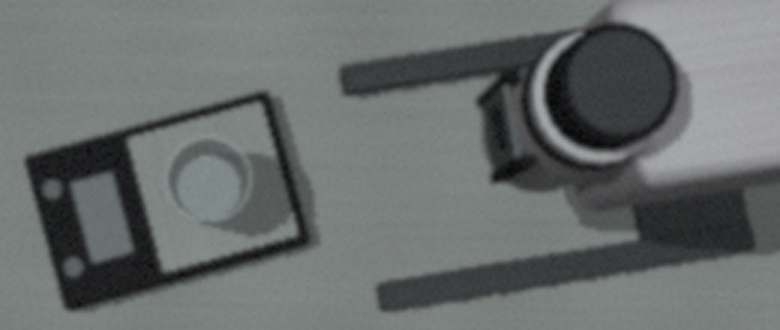

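Crop at 3x: the scale's top corners are (26,158), (266,94), (307,242), (69,309). The foot tips are (341,68)/(345,96) and (377,287)/(382,311). Next I fit poses to these.

```bash
cat > fit.py <<'E'
from h import *
from scipy.optimize import least_squares
def T(p,X): 
    c,s=np.cos(p[2]),np.sin(p[2]); X=np.array(X,float)
    return np.c_[p[0]+c*X[:,0]-s*X[:,1],p[1]+s*X[:,0]+c*X[:,1],X[:,2]]
SC=[[-.095,.06,.021],[.095,.06,.021],[.095,-.06,.021],[-.095,-.06,.021]]
def fit_pts(f,uv,X,p0):
    r=least_squares(lambda p:(proj(f,T(p,X))-uv).ravel(),p0); return r.x,r.fun.reshape(-1,2)
def fit_lines(f,segs,lines,p0):
    # segs: model lines (2 pts), lines: 2 image pts on it
    def res(p):
        o=[]
        for m,l in zip(segs,lines):
            q=proj(f,T(p,m)); d=(q[1]-q[0])/np.linalg.norm(q[1]-q[0]); n=np.array([-d[1],d[0]])
            o+=list((np.array(l)-q[0])@n)
        return np.array(o)
    r=least_squares(res,p0); return r.x,r.fun
E
python3 - <<'E'
from fit import *
import pickle
f=pickle.load(open("top0.pkl","rb"))
o=lambda a:(np.array(a,float)+.5)/3-.5+[245,140]
p,r=fit_pts(f,o([[26,158],[266,94],[307,242],[69,309]]),SC,[.53,.09,-1.3]);print("scale",p,r.round(2).tolist())
z=.018
S=[[[-.1,y,z],[.0,y,z]] for y in(.094,.072,-.072,-.094)]+[[[-.1,.094,z],[-.1,.072,z]],[[-.1,-.072,z],[-.1,-.094,z]]]
L=[[[341,68],[540,35]],[[345,96],[490,72]],[[377,287],[600,248]],[[382,311],[680,258]],[[341,68],[345,96]],[[377,287],[382,311]]]
g,r=fit_lines(f,S,[o(l) for l in L],[.6,-.1,-1.4]);print("grinder",g,r.round(2))
c,s=np.cos(g[2]),np.sin(g[2]);d=p[:2]-g[:2];print("scale in grinder",c*d[0]+s*d[1],-s*d[0]+c*d[1],p[2]-g[2])
im=f["frame"][:,:,::-1].copy();im=cv2.resize(im,None,fx=3,fy=3,interpolation=cv2.INTER_CUBIC)
P=lambda X:((proj(f,X)+.5)*3-.5)
def poly(p,X,c):cv2.polylines(im,[P(T(p,X)).round().astype(int)],True,c,1)
poly(p,SC,(0,255,0))
for y in(.083,-.083):poly(g,[[-.1,y-.011,z],[.19,y-.011,z],[.19,y+.011,z],[-.1,y+.011,z]],(0,255,255))
cv2.imwrite("pics/o1.png",im[420:760,735:1515])
# tumbler: rim centre crop (210,174)?, bellows, funnel, tray
print("rim",ray(f,o([[209,175]]),.084),"pan",T(p,[[.035,0,.024]]))
print("bellows top",ray(f,[[202,150]],.056),"funnel",ray(f,[[441,322]],.036),"tray",ray(f,[[152,205],[203,205],[200,306],[151,304]],.014))
E
```

```text
scale [ 0.58301199  0.10816695 -1.28292975] [[-1.2, -0.34], [0.89, -1.59], [1.8, 0.67], [-1.49, 1.2]]
grinder [ 0.61257609 -0.13425255 -1.38215452] [ 0.51  0.52  0.24  0.31  0.58  0.48 -1.14 -1.47 -0.6  -0.24  0.53  0.3 ]
scale in grinder -0.24366294657717275 0.016420078924777863 0.09922477219369497
rim [[0.59421677 0.07714333 0.084     ]] pan [[0.59294874 0.07460714 0.024     ]]
bellows top [[0.69916326 0.32349656 0.056     ]] funnel [[ 0.33359409 -0.20447819  0.036     ]] tray [[0.58192954 0.44467089 0.014     ]
 [0.58352555 0.32755097 0.014     ]
 [0.35738251 0.32824385 0.014     ]
 [0.35890807 0.43998543 0.014     ]]
```

View pics/o1.png

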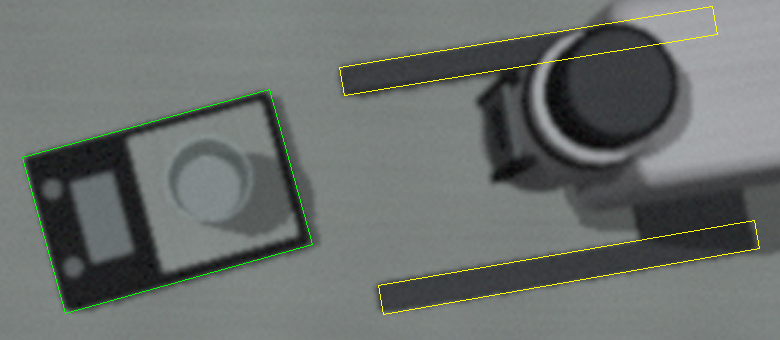

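Emit:
drive_tool --steps '[85, 23, -19.5, 0, -2.4, 85, 23, -19.5, 0, -2.4, 85, 23, -19.5, 0, -2.4, 85, 23, -19.5, 0, -2.4, 85, 23, -19.5, 0, -2.4]'

```text
clock: 0.57
position: [0.2595, 0.5096, 0.2451]
tool_rot: [-1.571, 0.0, 1.128]
force: [1.7, 1.0, 0.5]
grip_width: 0.085
```

Emit:
drive_tool --steps '[85, 23, -19.5, 0, -2.4, 85, 23, -19.5, 0, -2.4, 85, 23, -19.5, 0, -2.4, 85, 23, -19.5, 0, -2.4, 85, 23, -19.5, 0, -2.4]'

```text
clock: 0.98
position: [0.3745, 0.4121, 0.2452]
tool_rot: [-1.571, 0.0, 0.918]
force: [0.5, 1.2, -0.1]
grip_width: 0.085
```

Emit:
drive_tool --steps '[85, 23, -19.5, 0, -2.4, 85, 23, -19.5, 0, -2.4, 85, 23, -19.5, 0, -2.4, 85, 23, -19.5, 0, -2.4, 85, 23, -19.5, 0, -2.4]'

```text
clock: 1.4
position: [0.4895, 0.3146, 0.2452]
tool_rot: [-1.571, 0.0, 0.709]
force: [0.2, 0.4, 0.1]
grip_width: 0.085
```

Emit:
drive_tool --steps '[85, 23, -19.5, 0, -2.4, 85, 23, -19.5, 0, -2.4, 85, 23, -19.5, 0, -2.4, 85, 23, -19.5, 0, -2.4, 85, 23, -19.5, 0, -2.4]'

```text
clock: 1.82
position: [0.6045, 0.2171, 0.2451]
tool_rot: [-1.571, 0.0, 0.499]
force: [-0.2, 0.4, 0.3]
grip_width: 0.0853
```

Emit:
drive_tool --steps '[85, 23, -19.5, 0, -2.4, 85, 23, -19.5, 0, -2.4, 85, 23, -19.5, 0, -2.4, 85, 23, -19.5, 0, -2.4, 85, 23, -19.5, 0, -2.4]'

```text
clock: 2.23
position: [0.7194, 0.1198, 0.245]
tool_rot: [-1.571, 0.0, 0.29]
force: [-1.0, 0.3, -0.1]
grip_width: 0.0852
```

Emit:
drive_tool --steps '[85, 0.7, 0, -41, 0, 85, 0.7, 0, -41, 0, 85, 0.7, 0, -41, 0, 85, 0.7, 0, -41, 0, 85, 0.7, 0, -35, 0]'

```text
clock: 2.65
position: [0.7211, 0.1207, 0.0432]
tool_rot: [-1.571, 0.002, 0.292]
force: [0.7, 0.4, -0.4]
grip_width: 0.085
```

Emit:
drive_tool --steps '[85, 0, 0, -8, 0, 85, 0, 0, -6, 0, 85, 0, 0, -5, 0, 85, 0, 0, -4, 0, 85, 0, 0, -3, 0]'

```text
clock: 3.07
position: [0.7231, 0.121, 0.022]
tool_rot: [-1.571, -0.003, 0.292]
force: [-1.0, -0.3, 0.5]
grip_width: 0.0849
```

Run:
```python
from h import *
a=grab_frame("top");b=grab_frame("side");s=monitor.observe();print(s["position"],s["force"])
import pickle;pickle.dump((a,b),open("f1.pkl","wb"))
k=3
A=cv2.resize(a["frame"][130:260,240:375],None,fx=3,fy=3,interpolation=cv2.INTER_CUBIC)
B=cv2.resize(b["frame"][160:290,250:383],None,fx=3,fy=3,interpolation=cv2.INTER_CUBIC)
cv2.imwrite("pics/m1.png",np.hstack([A[:390,:400],B[:390,:395]])[:,:,::-1])
```

```text
[0.72256155 0.12094213 0.0212808 ] [-0.08335191  0.34278738 -0.88514234]
```

View pics/m1.png

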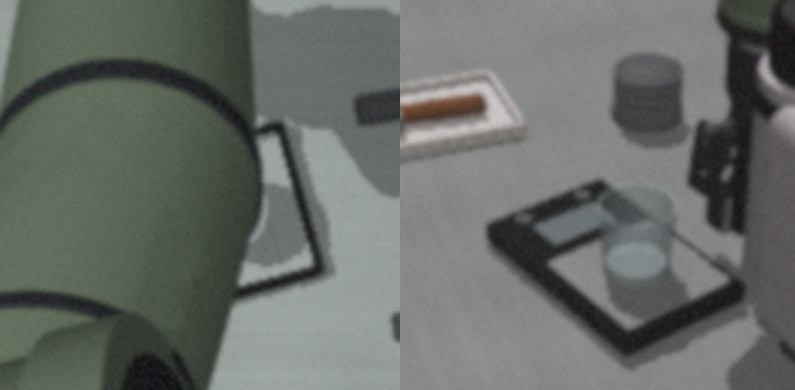

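Left half: the arm hides the scale from the top camera. Right half: the open hand stands beyond the scale, left finger bottom at about (706,203) and the second finger's tip at about (722,230). I'll check the fingertip height by projection.

Run:
```python
from h import *
import pickle
a,b=pickle.load(open("f1.pkl","rb"))
j=np.array([np.cos(.292),np.sin(.292),0]);w=np.array([-j[1],j[0],0]);c=np.array([.7226,.1209,0])
for z in(.007,.02):
  for s in(-57,-43,43,57):
    X=[c+j*s/1e3+w*t+[0,0,z] for t in(-.011,.011)]
    print(z,s,((proj(b,X)-[250,160])*3+[400,0]).round().tolist())
im=cv2.resize(b["frame"][190:250,320:400,::-1],None,fx=10,fy=10,interpolation=cv2.INTER_CUBIC)
cv2.imwrite("pics/s1.png",cv2.convertScaleAbs(im,alpha=1.8,beta=10))
for z in(.007,.02):
  print(z,[((proj(b,[c+j*s/1e3+w*t+[0,0,z]])[0]-[320,190])*10).round().tolist() for s in(-57,-43) for t in(-.011,.011)])
```

```text
0.007 -57 [[715.0, 253.0], [697.0, 240.0]]
0.007 -43 [[728.0, 247.0], [710.0, 235.0]]
0.007 43 [[804.0, 212.0], [786.0, 200.0]]
0.007 57 [[816.0, 206.0], [798.0, 195.0]]
0.02 -57 [[716.0, 240.0], [698.0, 227.0]]
0.02 -43 [[729.0, 234.0], [711.0, 222.0]]
0.02 43 [[805.0, 199.0], [787.0, 188.0]]
0.02 57 [[817.0, 194.0], [799.0, 182.0]]
0.007 [[349.0, 544.0], [290.0, 502.0], [392.0, 524.0], [333.0, 482.0]]
0.02 [[352.0, 500.0], [293.0, 458.0], [395.0, 480.0], [336.0, 439.0]]
```

View pics/s1.png

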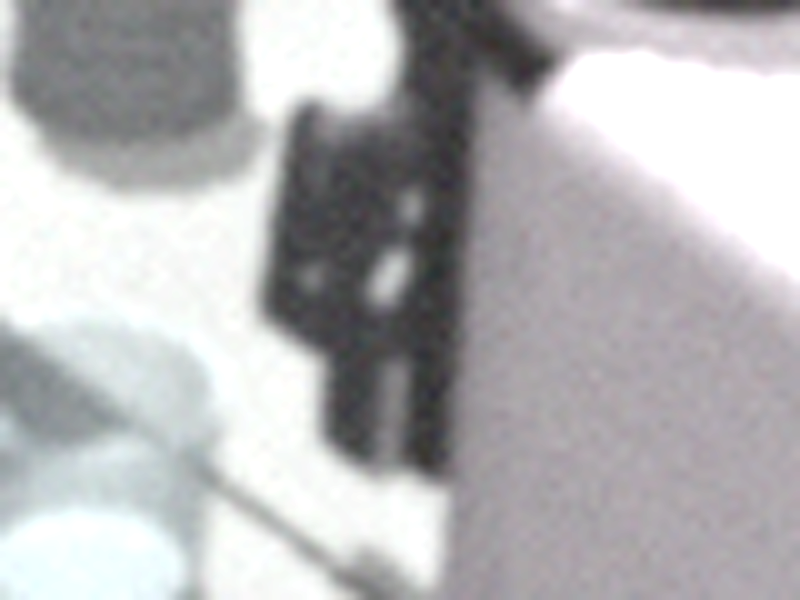

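The open fingertips stand at about the TCP height. The pads' outer faces are about 48 mm from the axis, and the wider linkage is well above the scale. I'll lower to z ≈ 8 mm and press sideways on the scale's far side.

Emit:
drive_tool --steps '[85, 0, 0, -5, 0, 85, 0, 0, -5, 0, 85, 0, 0, -2.5, 0, 85, -6, -1, 0, 0, 85, -6, -1, 0, 0]'

```text
clock: 3.58
position: [0.7095, 0.1186, 0.0074]
tool_rot: [-1.571, 0.0, 0.292]
force: [-0.0, 0.9, 0.6]
grip_width: 0.0852
```

Emit:
drive_tool --steps '[85, -3, -0.6, 0, 0, 85, -3, -0.6, 0, 0, 85, -2, -0.4, 0, 0, 85, -2, -0.4, 0, 0, 85, -2, -0.4, 0, 0]'

```text
clock: 4.0
position: [0.6985, 0.1164, 0.0082]
tool_rot: [-1.571, -0.001, 0.292]
force: [4.0, 0.7, 0.3]
grip_width: 0.0851
```

Emit:
drive_tool --steps '[85, -2, -0.4, 0, 0, 85, -2, -0.4, 0, 0, 85, -2, -0.4, 0, 0, 85, -2, -0.4, 0, 0, 85, -2, -0.4, 0, 0]'

```text
clock: 4.42
position: [0.6882, 0.1143, 0.008]
tool_rot: [-1.571, -0.001, 0.292]
force: [5.1, 0.1, 2.7]
grip_width: 0.0851
```

Emit:
drive_tool --steps '[85, -2, -0.4, 0, -1, 85, -2, -0.4, 0, -1, 85, -1.5, -0.3, 0, -1, 85, 0, 0, 0, 0, 85, 0, 0, 0, 0]'

```text
clock: 4.83
position: [0.6821, 0.1133, 0.0076]
tool_rot: [-1.571, 0.001, 0.239]
force: [0.6, 0.2, 0.7]
grip_width: 0.0847
```

Run:
```python
from h import *
import pickle
b=grab_frame("side");pickle.dump(b,open("f2.pkl","wb"))
cv2.imwrite("pics/s2.png",cv2.convertScaleAbs(cv2.resize(b["frame"][200:345,270:430,::-1],None,fx=5,fy=4,interpolation=cv2.INTER_CUBIC),alpha=1.3))
```

```text
(no output)
```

View pics/s2.png

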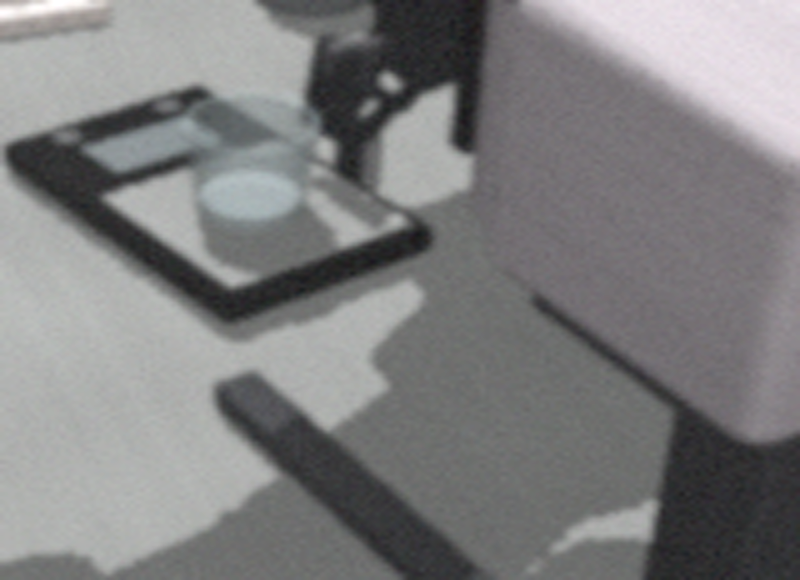

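The scale is straighter. Its corners in this crop are (8,150), (200,88), (430,228), (225,300), the near foot's end is at (217,384)/(258,373), and the tumbler stands on the pan.

```bash
cat > rel.py <<'E'
from fit import *
G=np.array([.61257609,-.13425255,-1.38215452])
def rel(p,g=G):
    c,s=np.cos(g[2]),np.sin(g[2]);d=np.array(p[:2])-g[:2];return np.array([c*d[0]+s*d[1],-s*d[0]+c*d[1],p[2]-g[2]])
E
python3 - <<'E'
from rel import *
import pickle
b=pickle.load(open("f2.pkl","rb"))
o=lambda a:(np.array(a,float)+.5)/[5,4]-.5+[270,200]
p,r=fit_pts(b,o([[200,88],[430,226],[228,302],[8,150]]),SC,[.56,.1,-1.38]);print(p,r.round(2).tolist(),"rel",rel(p).round(4))
print("foot end", (T(G,[[-.1,-.094,.018],[-.1,-.072,.018]])), ray(b,o([[217,384],[258,373]]),.018))
im=cv2.resize(b["frame"][:,:,::-1],None,fx=5,fy=4)
for q,X,c in((p,SC,(0,255,0)),(G,[[-.1,-.094,.018],[-.1,-.072,.018],[.19,-.072,.018],[.19,-.094,.018]],(0,255,255))):
    cv2.polylines(im,[((proj(b,T(q,X))+.5)*[5,4]-.5).round().astype(int)],True,c,1)
cv2.imwrite("pics/o2.png",im[800:1380,1350:2150])
E
```

```text
[ 0.56402977  0.10487481 -1.30216264] [[-0.1, -1.39], [1.76, 0.85], [-0.04, 1.07], [-1.72, -1.51]] rel [-0.244  -0.0028  0.08  ]
foot end [[ 0.50149117 -0.05365391  0.018     ]
 [ 0.52310088 -0.04952836  0.018     ]] [[ 0.50618214 -0.05709706  0.018     ]
 [ 0.52536447 -0.05488798  0.018     ]]
```

View pics/o2.png

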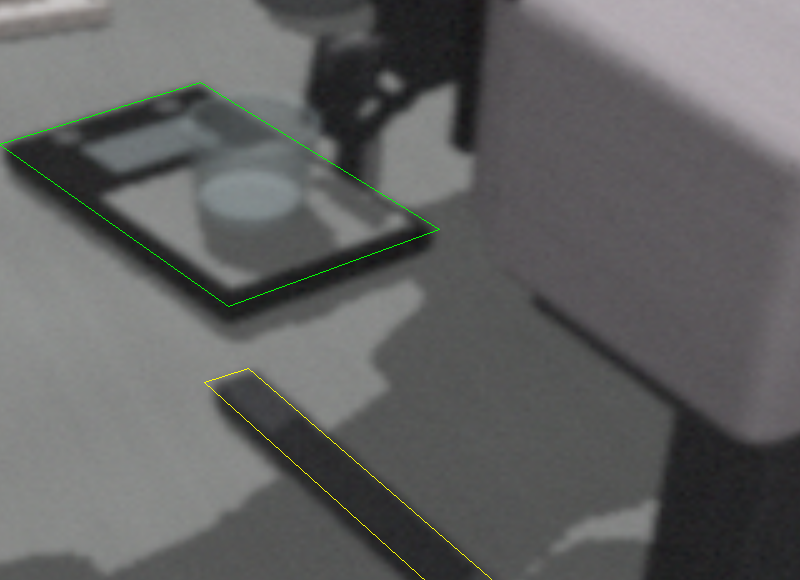

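The cameras disagree by about 4 mm on the near foot. By either one the scale is now near mid-lane (y ≈ -3 to -5 mm) and still turned about +0.08. A rear push with both fingers square to the lane will straighten it. I'm backing off and going round to the rear.

Emit:
drive_tool --steps '[85, 8, 1.5, 0, 0, 85, 15, 3, 0, 0, 85, 10, 2, 35, 0, 85, 0, 0, 41, 0, 85, 0, 0, 41, 0]'

```text
clock: 5.3
position: [0.7147, 0.1197, 0.1248]
tool_rot: [-1.571, 0.003, 0.24]
force: [-0.4, 0.8, 0.9]
grip_width: 0.0849
```

Emit:
drive_tool --steps '[85, -34, 22.5, 0, -0.6, 85, -34, 22.5, 0, -0.6, 85, -34, 22.5, 0, -0.6, 85, -34, 22.5, 0, -0.6, 85, -34, 22, 0, -0.6]'

```text
clock: 5.72
position: [0.5432, 0.2325, 0.1246]
tool_rot: [-1.571, 0.001, 0.187]
force: [1.1, 0.7, -0.6]
grip_width: 0.0853
```

Emit:
drive_tool --steps '[85, -4, 0, -30, 0, 85, 0, 0, -30, 0, 85, 0, 0, -30, 0, 85, 0, 0, -10, 0, 85, 0, 0, 0, 0]'

```text
clock: 6.13
position: [0.54, 0.2311, 0.0226]
tool_rot: [-1.572, 0.005, 0.187]
force: [0.5, 0.1, 0.2]
grip_width: 0.0848
```

Run:
```python
from h import *
import pickle
a=grab_frame("top");b=grab_frame("side");pickle.dump((a,b),open("f3.pkl","wb"));s=monitor.observe();print(s["position"],s["tool_rot"])
A=cv2.resize(a["frame"][135:270,225:425],None,fx=4,fy=4,interpolation=cv2.INTER_CUBIC)
cv2.imwrite("pics/m3.png",cv2.convertScaleAbs(A[:,:,::-1],alpha=1.4))
```

```text
[0.54189391 0.23156298 0.02550568] [-1.57088882e+00  1.98849645e-04  1.86641622e-01]
```

View pics/m3.png

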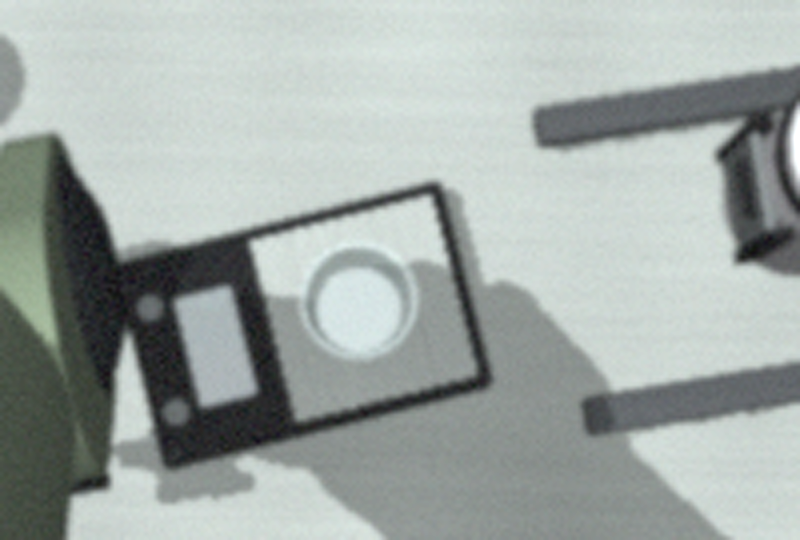

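Top view: the scale's corners are about (122,262), (438,185), (489,383), (170,467), the foot tips (533,108) and (583,398). The tumbler is centred on the pan, and the hand is behind the scale. From here I'll fit the pan and feet edges in code.

```bash
cat > ref.py <<'E'
from rel import *
from scipy.optimize import minimize
from scipy.ndimage import map_coordinates
def edges(poly,n=40):
    P=np.array(poly,float);o=[]
    for a,b in zip(P,np.roll(P,-1,0)):
        t=np.linspace(.08,.92,n)[:,None];m=a+(b-a)*t;d=(b-a)/np.linalg.norm(b-a);nn=np.array([d[1],-d[0],0])*np.sign(np.dot([d[1],-d[0],0],m.mean(0)-P.mean(0)))
        o.append((m,nn))
    return o
def refine(f,p0,polys,sign,skip=(),w=.003):
    im=cv2.GaussianBlur(f["frame"].mean(2).astype(np.float32),(0,0),.7)
    E=[e for k,P in enumerate(polys) for j,e in enumerate(edges(P)) if (k,j) not in skip]
    def samp(X): q=proj(f,X); return map_coordinates(im,[q[:,1],q[:,0]],order=1)
    def cost(p):
        s=0
        for m,n in E:
            i=samp(T(p,m-n*w));o=samp(T(p,m+n*w)); s+=np.median(sign*(i-o)/(i+o+8))
        return -s
    best=None
    for d in [(0,0,0),(.004,0,0),(-.004,0,0),(0,.004,0),(0,-.004,0),(0,0,.02),(0,0,-.02)]:
        x0=np.array(p0)+d
        r=minimize(cost,x0,method="Nelder-Mead",options=dict(initial_simplex=[x0,x0+[.004,0,0],x0+[0,.004,0],x0+[0,0,.02]],xatol=1e-5,fatol=1e-5))
        if best is None or r.fun<best.fun:best=r
    return best.x,-best.fun
def sq(x0,x1,y0,y1,z):return [[x0,y0,z],[x1,y0,z],[x1,y1,z],[x0,y1,z]]
PAN=[sq(-.017,.087,-.052,.052,.024)]
FEET=[sq(-.1,.19,.072,.094,.018),sq(-.1,.19,-.094,-.072,.018)]
FEETV=[sq(-.1,-.02,.072,.094,.018),sq(-.1,.0,-.094,-.072,.018)] # visible part in top; skip inner ends
SK=((0,1),(1,1))
E
python3 - <<'E'
from ref import *
import pickle
a0=pickle.load(open("top0.pkl","rb"));a,b=pickle.load(open("f3.pkl","rb"))
for f in(a0,a):
    print("grinder",refine(f,G,FEETV,-1,SK))
g=refine(a0,G,FEETV,-1,SK)[0]
p0=refine(a0,[.583,.108,-1.283],PAN,1);print("scale0",p0,rel(p0[0],g))
o=lambda u:(np.array(u,float)+.5)/4-.5+[225,135]
q,r=fit_pts(a,o([[122,262],[438,185],[489,383],[170,467]]),SC,[.565,.105,-1.3]);print("pts",q,rel(q,g))
p=refine(a,q,PAN,1);print("scale",p,rel(p[0],g))
rim=ray(a,o([[361,302]]),.084)[0];print("rim",rim,rel([*rim[:2],p[0][2]],p[0]),"hand rel",rel([.5419,.2316,.1866-np.pi/2],g))
E
```

```text
grinder (array([ 0.61150349, -0.13291499, -1.3934729 ]), np.float64(1.5085738897323608))
grinder (array([ 0.61169064, -0.13269435, -1.38806946]), np.float64(1.4985955953598022))
scale0 (array([ 0.58294477,  0.1088568 , -1.28154051]), np.float64(1.6347887516021729)) [-0.24301829  0.01453658  0.11193239]
pts [ 0.56269618  0.10671985 -1.30627266] [-0.24448661 -0.00577145  0.08720025]
scale (array([ 0.56227342,  0.10841863, -1.29838506]), np.float64(1.57300865650177)) [-0.24623333 -0.00588792  0.09508785]
rim [0.56884523 0.07556743 0.084     ] [ 0.03340799 -0.0025093   0.        ] hand rel [-0.37107691 -0.00421322  0.00927658]
```

Emit:
drive_tool --steps '[85, 0, 0, -8, 0, 85, 0, 0, -5.5, 0, 85, 0, 0, -3, 0, 85, 1, -5, 0, 0, 85, 0.8, -4, 0, 0]'

```text
clock: 6.65
position: [0.5435, 0.2223, 0.0084]
tool_rot: [-1.571, 0.0, 0.187]
force: [0.2, -0.2, -1.0]
grip_width: 0.085
```

Emit:
drive_tool --steps '[85, 0.4, -2, 0, 0, 85, 0.4, -2, 0, 0, 85, 0.4, -2, 0, 0, 85, 0.4, -2, 0, 0, 85, 0.4, -2, 0, 0]'

```text
clock: 7.07
position: [0.5456, 0.2132, 0.0085]
tool_rot: [-1.57, -0.001, 0.188]
force: [1.8, 4.0, 0.6]
grip_width: 0.085
```

Emit:
drive_tool --steps '[85, 0.4, -2, 0, 0, 85, 0.4, -2, 0, 0, 85, 0.4, -2, 0, 0, 85, 0.4, -2, 0, 0, 85, 0.4, -2, 0, 0]'

```text
clock: 7.48
position: [0.5476, 0.2028, 0.0084]
tool_rot: [-1.571, -0.0, 0.187]
force: [0.1, 4.4, 4.3]
grip_width: 0.085
```

```bash
cat > look.py <<'E'
from ref import *
import pickle,sys
g=np.array([.6117,-.1328,-1.388])
a=grab_frame("top");b=grab_frame("side");pickle.dump((a,b),open(sys.argv[1]+".pkl","wb"))
s=monitor.observe();h=s["position"];y=s["tool_rot"][2]
print("hand",h.round(4),"rel",rel([h[0],h[1],y-np.pi/2],g).round(4),"F",s["force"].round(1))
p0=np.array([float(v) for v in sys.argv[2:5]]) # guess in grinder frame
P0=[*T(g,[[p0[0],p0[1],0]])[0][:2],p0[2]+g[2]]
sk=[(0,int(v)) for v in sys.argv[5:]]
p,c=refine(a,P0,PAN,1,sk);print("scale",p.round(4),"score",c,"rel",rel(p,g).round(4))
E
python3 look.py f4 -.237 -.005 .01
```

```text
hand [0.5476 0.2023 0.0084] rel [-0.3412 -0.0021  0.0038] F [-0.1  2.5  1.1]
scale [ 0.5614  0.0967 -1.3418] score 1.5625348091125488 rel [-0.2348 -0.0078  0.0462]
```

Emit:
drive_tool --steps '[85, 0.5, -2.4, 0, 0, 85, 0.8, -2.4, 0, 0, 85, 1, -2.4, 0, 0, 85, 1, -2.4, 0, 0, 85, 1, -2.4, 0, 0]'

```text
clock: 8.0
position: [0.5518, 0.1907, 0.0083]
tool_rot: [-1.571, 0.0, 0.187]
force: [1.0, 4.6, 2.8]
grip_width: 0.0851
```

Emit:
drive_tool --steps '[85, 1, -2.4, 0, 0, 85, 1, -2.4, 0, 0, 85, 1, -2.4, 0, 0, 85, 1, -2.4, 0, 0, 85, 0, 0, 0, 0]'

```text
clock: 8.42
position: [0.5556, 0.1803, 0.0082]
tool_rot: [-1.571, 0.001, 0.186]
force: [-0.2, -0.1, 0.4]
grip_width: 0.0847
```

```bash
python3 look.py f5 -.216 -.005 .01
```

```text
hand [0.5556 0.1804 0.0081] rel [-0.3181  0.0017  0.0035] F [-0.3 -0.8  0.2]
scale [ 0.5643  0.0757 -1.3851] score 1.5553218126296997 rel [-0.2137 -0.0087  0.0029]
```

The scale is now square (0.003 rad) but 8.7 mm toward the robot-side foot. I'll correct sideways with a push on its near side before it enters.

Emit:
drive_tool --steps '[85, -1, 5, 0, 0, 85, -2, 10, 5, 0, 85, 0, 0, 40, 0, 85, 0, 0, 41, 0, 85, 0, 0, 36, 0]'

```text
clock: 8.93
position: [0.5522, 0.197, 0.1324]
tool_rot: [-1.571, 0.0, 0.188]
force: [1.5, 0.8, -0.1]
grip_width: 0.0848
```

Emit:
drive_tool --steps '[85, -22.5, -32.5, 0, 0, 85, -22.5, -32.5, 0, 0, 85, -22.5, -32.5, 0, 0, 85, -22.5, -32.5, 0, 0, 85, -22.5, -32.5, 0, 0]'

```text
clock: 9.35
position: [0.4389, 0.0333, 0.1307]
tool_rot: [-1.571, -0.0, 0.188]
force: [2.1, -0.7, 0.1]
grip_width: 0.0847
```

Emit:
drive_tool --steps '[85, 0, 0, -38, 0, 85, 0, 0, -38, 0, 85, 0, 0, -30, 0, 85, 0, 0, -12, 0, 85, 0, 0, -4, 0]'

```text
clock: 9.77
position: [0.4392, 0.0341, 0.0065]
tool_rot: [-1.571, 0.003, 0.187]
force: [-0.6, -0.7, 0.6]
grip_width: 0.0856
```

```bash
python3 look.py f6 -.2137 -.0087 .003
```

```text
hand [0.44   0.034  0.0082] rel [-0.1952 -0.1385  0.0044] F [-0.3 -0.2  0.4]
scale [ 0.5642  0.0755 -1.3891] score 1.6292037963867188 rel [-0.2135 -0.0088 -0.0011]
```

Emit:
drive_tool --steps '[85, 3, 0.6, 0, 0, 85, 4, 0.7, 0, 0, 85, 3, 0.6, 0, 0, 85, 2, 0.4, 0, 0, 85, 2, 0.4, 0, 0]'

```text
clock: 10.28
position: [0.4546, 0.0366, 0.0088]
tool_rot: [-1.571, -0.001, 0.187]
force: [-5.7, -0.8, 4.1]
grip_width: 0.0851
```

Emit:
drive_tool --steps '[85, 2, 0.4, 0, 0, 85, 2, 0.4, 0, 0, 85, 2, 0.4, 0, 0, 85, 2, 0.4, 0, 0, 85, 2, 0.4, 0, 0]'

```text
clock: 10.7
position: [0.4633, 0.0381, 0.0084]
tool_rot: [-1.571, 0.002, 0.187]
force: [-6.2, -2.1, 6.0]
grip_width: 0.0849
```

```bash
python3 look.py f7 -.2137 -.002 .003
```

```text
hand [0.4639 0.0382 0.0084] rel [-0.1951 -0.1143  0.0041] F [-3.9 -1.4  1.1]
scale [ 0.5724  0.0779 -1.3241] score 1.2203508615493774 rel [-0.2143 -0.0003  0.0639]
```

Run:
```python
from ref import *
import pickle
a,b=pickle.load(open("f7.pkl","rb"))
im=cv2.resize(a["frame"][135:260,225:425,::-1],None,fx=4,fy=4,interpolation=cv2.INTER_CUBIC)
im=cv2.convertScaleAbs(im,alpha=1.4)
q=((proj(a,T([.5724,.0779,-1.3241],PAN[0]))-[225,135]+.5)*4-.5).round().astype(int)
cv2.polylines(im,[q],True,(0,255,0),1);cv2.imwrite("pics/m7.png",im)
```

```text
(no output)
```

View pics/m7.png

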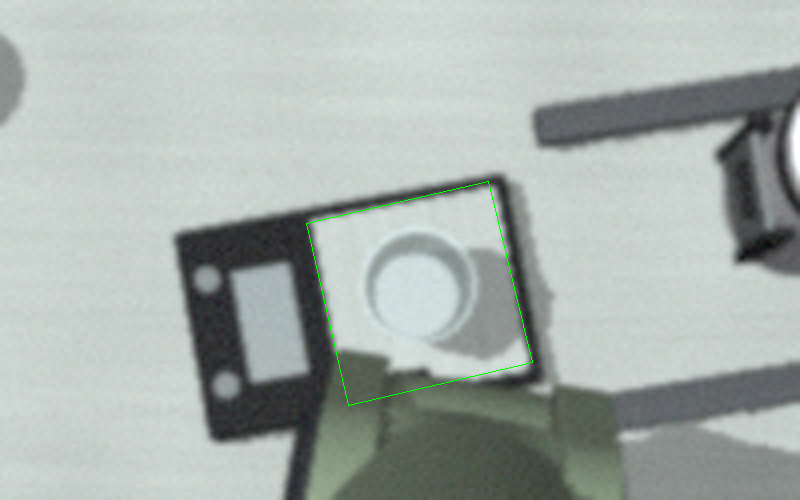

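The arm hides the pan's near edge, which fooled the fit. The visible corners (176,236), (503,178), (215,440) show only about 0.02 rad of turn. Refit without that edge.

Run:
```python
from ref import *
import pickle
g=np.array([.6117,-.1328,-1.388]);a,b=pickle.load(open("f7.pkl","rb"))
p=refine(a,[.5715,.078,-1.37],PAN,1,[(0,0)]);print(p,rel(p[0],g))
o=lambda u:(np.array(u,float)+.5)/4-.5+[225,135]
q,r=fit_pts(a,o([[176,236],[503,178],[215,440]]),np.array(SC)[[0,1,3]],p[0]);print(rel(q,g),r)
c=o([[421,285]]);rim=ray(a,c,.084)[0];print("tumbler in scale",rel([*rim[:2],0],p[0]))
```

```text
(array([ 0.57299661,  0.07768844, -1.36832953]), np.float64(1.1602362394332886)) [-2.14017043e-01  2.04035678e-04  1.96704705e-02]
[-0.21242289 -0.00178129  0.01428651] [[-0.57042625 -0.49680938]
 [ 1.5272066  -1.07453527]
 [-0.94511595  1.52855262]]
tumbler in scale [ 0.03359645 -0.00148796  1.36832953]
```

Emit:
drive_tool --steps '[85, 1.5, 0.3, 0, 0, 85, 1.5, 0.3, 0, 0, 85, -5, -1, 0, 0, 85, -10, -2, 0, 0, 85, 0, 0, 41, 0]'

```text
clock: 11.22
position: [0.4473, 0.0349, 0.0445]
tool_rot: [-1.571, 0.01, 0.187]
force: [-0.8, -0.7, -1.1]
grip_width: 0.0849
```

Emit:
drive_tool --steps '[85, 0, 0, 41, 0, 85, 0, 0, 41, 0, 85, 17, 27, 0, -0.2, 85, 17, 27, 0, 0, 85, 17, 27, 0, 0]'

```text
clock: 11.63
position: [0.5035, 0.1182, 0.1324]
tool_rot: [-1.57, -0.002, 0.183]
force: [0.4, 0.0, -0.4]
grip_width: 0.0849
```

Emit:
drive_tool --steps '[85, 17, 27, 0, 0, 85, 17, 27, 0, 0, 85, 15, 27, -5, 0, 85, 0, 0, -35, 0, 85, 0, 0, -35, 0]'

```text
clock: 12.05
position: [0.5526, 0.2, 0.056]
tool_rot: [-1.569, -0.003, 0.186]
force: [0.3, -0.3, -0.4]
grip_width: 0.0849
```

Emit:
drive_tool --steps '[85, 0, 0, -30, 0, 85, 0, 0, -11, 0, 85, 0, 0, -5, 0, 85, 0, 0, -2, 0, 85, 0, 0, 0, 0]'

```text
clock: 12.47
position: [0.5527, 0.198, 0.0094]
tool_rot: [-1.57, -0.001, 0.183]
force: [-0.1, 0.3, 0.9]
grip_width: 0.0847
```

```bash
python3 look.py f8 -.2137 .002 .02
```

```text
hand [0.553  0.1982 0.0098] rel [-0.3362  0.0024  0.0006] F [-0.3  0.7 -0.3]
scale [ 0.5762  0.0787 -1.369 ] score 1.5679198503494263 rel [-0.2144  0.0036  0.019 ]
```

Emit:
drive_tool --steps '[85, 0.9, -5, 0, 0, 85, 0.7, -4, 0, 0, 85, 0.4, -2, 0, 0, 85, 0.4, -2, 0, 0, 85, 0.4, -2, 0, 0]'

```text
clock: 12.98
position: [0.5551, 0.1827, 0.0085]
tool_rot: [-1.571, -0.0, 0.183]
force: [-0.7, -0.5, -1.0]
grip_width: 0.0852
```

Emit:
drive_tool --steps '[85, 0.4, -2, 0, 0, 85, 0.4, -2, 0, 0, 85, 0.4, -2, 0, 0, 85, 0.4, -2, 0, 0, 85, 0.4, -2, 0, 0]'

```text
clock: 13.4
position: [0.5571, 0.1731, 0.0084]
tool_rot: [-1.57, -0.0, 0.184]
force: [0.0, 4.7, 2.3]
grip_width: 0.0849
```

```bash
python3 look.py f9 -.206 .003 .005
```

```text
hand [0.5571 0.1726 0.0083] rel [-3.102e-01  1.800e-03  3.000e-04] F [ 0.2  2.1 -0.1]
scale [ 0.5756  0.0707 -1.3778] score 1.5567140579223633 rel [-0.2067  0.0015  0.0102]
```

Emit:
drive_tool --steps '[85, 0.5, -2.2, 0, 0, 85, 0.6, -3, 0, 0, 85, 0.6, -3, 0, 0, 85, 0.6, -3, 0, 0, 85, 0.6, -3, 0, 0]'

```text
clock: 13.92
position: [0.5599, 0.1586, 0.0083]
tool_rot: [-1.571, 0.0, 0.184]
force: [-1.3, 4.2, 2.9]
grip_width: 0.0852
```

Emit:
drive_tool --steps '[85, 0.6, -3, 0, 0, 85, 0.6, -3, 0, 0, 85, 0.6, -3, 0, 0, 85, 0.6, -3, 0, 0, 85, 0.6, -3, 0, 0]'

```text
clock: 14.33
position: [0.5629, 0.1434, 0.0083]
tool_rot: [-1.571, 0.0, 0.184]
force: [-0.5, 4.2, 2.4]
grip_width: 0.0851
```

```bash
python3 look.py f10 -.178 .002 .003
```

```text
hand [0.563  0.1427 0.0083] rel [-2.798e-01  2.200e-03 -1.000e-04] F [-1.   0.1 -0.2]
scale [ 0.5815  0.0411 -1.3781] score 1.5427138805389404 rel [-0.1765  0.0019  0.0099]
```

Emit:
drive_tool --steps '[85, 0.5, -2.2, 0, 0, 85, 0.6, -3, 0, 0, 85, 0.6, -3, 0, 0, 85, 0.6, -3, 0, 0, 85, 0.6, -3, 0, 0]'

```text
clock: 14.85
position: [0.5658, 0.1291, 0.0082]
tool_rot: [-1.571, 0.0, 0.183]
force: [-0.2, 3.0, 0.5]
grip_width: 0.0852
```

Emit:
drive_tool --steps '[85, 0.6, -3, 0, 0, 85, 0.6, -3, 0, 0, 85, 0.6, -3, 0, 0, 85, 0.6, -3, 0, 0, 85, 0.6, -3, 0, 0]'

```text
clock: 15.27
position: [0.5688, 0.1141, 0.0083]
tool_rot: [-1.571, 0.0, 0.183]
force: [-1.0, 2.9, -2.4]
grip_width: 0.0851
```

```bash
python3 look.py f11 -.147 .002 .003;  python3 - <<'E'
from h import *
import pickle
a,b=pickle.load(open("f11.pkl","rb"))
cv2.imwrite("pics/m11.png",cv2.convertScaleAbs(cv2.resize(a["frame"][145:245,300:430,::-1],None,fx=6,fy=6,interpolation=cv2.INTER_CUBIC),alpha=1.5))
E
```

```text
hand [0.569  0.1136 0.0083] rel [-2.501e-01  2.800e-03 -1.000e-04] F [-0.2 -0.1 -0.1]
scale [ 0.5875  0.012  -1.3823] score 1.5111509561538696 rel [-0.1468  0.0025  0.0057]
```

View pics/m11.png

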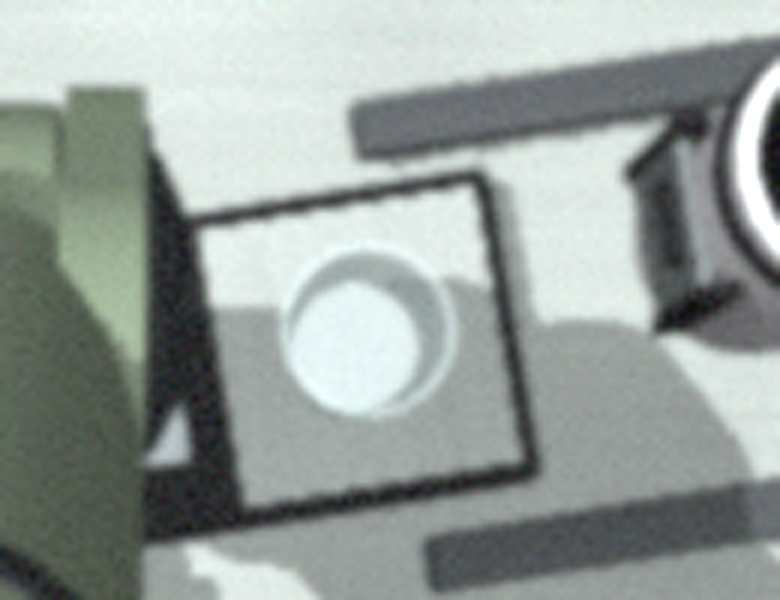

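Both gaps are open, about 9.6 mm at the far foot and 15.5 mm at the near one, and the scale is parallel to the feet. The tumbler rim is centred at (370,332) and still standing. Next I compute the tumbler's place relative to the spout.

Run:
```python
from ref import *
import pickle
a,b=pickle.load(open("f11.pkl","rb"));g=np.array([.6117,-.1328,-1.388])
o=lambda u:(np.array(u,float)+.5)/6-.5+[300,145]
rim=ray(a,o([[370,332]]),.084)[0];print("rim rel",rel([*rim[:2],0],g)[:2], "foot glass", rel([*ray(a,o([[357,345]]),.026)[0][:2],0],g)[:2])
pts=[[357,160],[640,118],[428,540],[745,485]]
print([rel([*q[:2],0],g)[:2].round(4).tolist() for q in ray(a,o(pts),.018)])
print(proj(b,T(g,[[0,0,.115],[-.1,.072,.018],[-.1,-.072,.018],[0,0,.084]])).round(1))
```

```text
rim rel [-0.11367497  0.00099089] foot glass [-0.1122353   0.00324276]
[[-0.0994, 0.0726], [0.0085, 0.0713], [-0.0976, -0.0719], [0.023, -0.0712]]
[[378.9 269.9]
 [373.8 269.4]
 [318.8 291. ]
 [377.5 282.4]]
```

Emit:
drive_tool --steps '[85, 0.4, -2.2, 0, 0, 85, 0.5, -3, 0, 0, 85, 0.5, -3, 0, 0, 85, 0.5, -3, 0, 0, 85, 0.5, -3, 0, 0]'

```text
clock: 15.78
position: [0.5713, 0.1001, 0.0083]
tool_rot: [-1.571, -0.0, 0.184]
force: [0.3, 2.1, -0.6]
grip_width: 0.085
```

Emit:
drive_tool --steps '[85, 0.5, -3, 0, 0, 85, 0.5, -3, 0, 0, 85, 0.5, -3, 0, 0, 85, 0.5, -3, 0, 0, 85, 0.5, -3, 0, 0]'

```text
clock: 16.2
position: [0.5738, 0.0851, 0.0083]
tool_rot: [-1.571, -0.0, 0.184]
force: [-0.9, 3.0, 0.6]
grip_width: 0.0853
```

Emit:
drive_tool --steps '[85, 0.5, -3, 0, 0, 85, 0.5, -3, 0, 0, 85, 0.5, -3, 0, 0, 85, 0.5, -3, 0, 0, 85, 0.5, -3, 0, 0]'

```text
clock: 16.62
position: [0.5762, 0.0701, 0.0083]
tool_rot: [-1.571, 0.0, 0.184]
force: [-0.6, 3.5, 1.2]
grip_width: 0.0854
```

```bash
python3 look.py f12 -.103 .002 .003 1
```

```text
hand [0.5763 0.0695 0.0083] rel [-0.2053  0.002   0.    ] F [-0.2  1.1 -0.1]
scale [ 0.5956 -0.0348 -1.3876] score 0.9730589985847473 rel [-0.0993  0.002   0.0004]
```

Emit:
drive_tool --steps '[85, 0.4, -2.2, 0, 0, 85, 0.5, -3, 0, 0, 85, 0.5, -3, 0, 0, 85, 0.5, -3, 0, 0, 85, 0.5, -3, 0, 0]'

```text
clock: 17.13
position: [0.5786, 0.0558, 0.0082]
tool_rot: [-1.571, 0.0, 0.184]
force: [-0.2, 2.9, -0.1]
grip_width: 0.0847
```

Emit:
drive_tool --steps '[85, 0.5, -3, 0, 0, 85, 0.5, -3, 0, 0, 85, 0.5, -3, 0, 0, 85, 0.5, -3, 0, 0, 85, 0.5, -3, 0, 0]'

```text
clock: 17.55
position: [0.5811, 0.0408, 0.0083]
tool_rot: [-1.571, 0.0, 0.184]
force: [0.2, 3.8, -0.7]
grip_width: 0.0845
```

Emit:
drive_tool --steps '[85, 0.5, -3, 0, 0, 85, 0.5, -3, 0, 0, 85, 0.5, -3, 0, 0, 85, 0.5, -3, 0, 0, 85, 0.5, -3, 0, 0]'

```text
clock: 17.97
position: [0.5836, 0.0258, 0.0083]
tool_rot: [-1.571, 0.0, 0.184]
force: [-0.1, 2.3, -0.5]
grip_width: 0.0845
```

Emit:
drive_tool --steps '[85, 0.5, -3, 0, 0, 85, 0.5, -3, 0, 0, 85, 0.4, -2.5, 0, 0, 85, 0.4, -2, 0, 0, 85, 0.2, -1, 0, 0]'

```text
clock: 18.38
position: [0.5856, 0.0142, 0.0083]
tool_rot: [-1.571, 0.0, 0.183]
force: [0.6, 3.5, 0.7]
grip_width: 0.085
```

```bash
python3 look.py f13 -.045 .002 .003 1 2
```

```text
hand [0.5857 0.0142 0.0083] rel [-0.1493  0.0011  0.0004] F [-0.7 -0.6 -0.5]
scale [ 0.6073 -0.1076 -1.3765] score 0.5585793256759644 rel [-0.0256  0.0002  0.0115]
```

Emit:
drive_tool --steps '[85, 0.4, -2, 0, 0, 85, 0.4, -2, 0, 0, 85, 0.4, -2, 0, 0, 85, 0.4, -2, 0, 0, 85, 0.4, -2, 0, 0]'

```text
clock: 18.9
position: [0.5876, 0.0045, 0.0083]
tool_rot: [-1.571, 0.0, 0.184]
force: [-0.8, 3.8, 0.7]
grip_width: 0.0848
```

Emit:
drive_tool --steps '[85, -0.5, 3, 0, 0, 85, -2, 10, 0, 0, 85, -4, 22, 0, 0, 85, -7, 40, 0, 0, 85, -7, 40, 20, 0]'

```text
clock: 19.32
position: [0.5656, 0.1177, 0.0245]
tool_rot: [-1.571, 0.004, 0.182]
force: [-0.1, 0.7, -0.6]
grip_width: 0.0852
```

Emit:
drive_tool --steps '[85, -7, 40, 10, 0, 85, 0, 25, 30, 0, 85, 0, 0, 40, 0, 85, 0, 0, 40, 0, 85, 0, 0, 0, 0]'

```text
clock: 19.73
position: [0.563, 0.1832, 0.1534]
tool_rot: [-1.569, -0.008, 0.184]
force: [1.1, -0.2, 0.8]
grip_width: 0.085
```

Run:
```python
from h import *
import pickle
a=grab_frame("top");b=grab_frame("side");pickle.dump((a,b),open("f14.pkl","wb"));print(monitor.observe()["position"])
A=cv2.resize(a["frame"][150:250,330:430],None,fx=4,fy=5,interpolation=cv2.INTER_CUBIC)
B=cv2.resize(b["frame"][220:320,300:400],None,fx=4,fy=5,interpolation=cv2.INTER_CUBIC)
cv2.imwrite("pics/m14.png",cv2.convertScaleAbs(np.hstack([A,B])[:,:,::-1],alpha=1.7))
```

```text
[0.56094974 0.18258322 0.14824256]
```

View pics/m14.png

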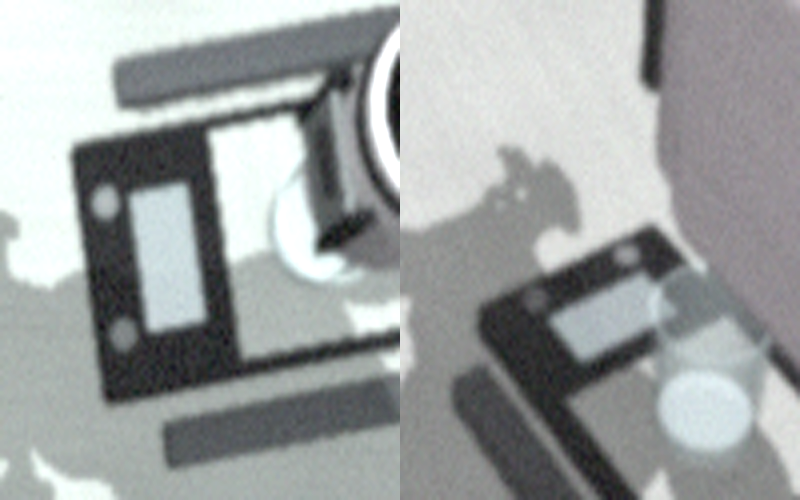

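Final view, left half: the rear corners are (75,148) and (107,402), the gaps to both feet are clear, and the foot ends are at x ≈ 115 and 165. Right half: the tumbler stands, its underside centred at (705,410) and its rim at about (711,318). Now to compute what remains.

Run:
```python
from ref import *
import pickle
a,b=pickle.load(open("f14.pkl","rb"));g=np.array([.6117,-.1328,-1.388])
o=lambda u:(np.array(u,float)+.5)/[4,5]-.5+[330,150]
s=lambda u:(np.array(u,float)+.5)/[4,5]-.5+[300,220]
R=lambda f,uv,z:[(1e3*rel([*q[:2],0],g)[:2]).round(1).tolist() for q in ray(f,uv,z)]
print("rear corners",R(a,o([[75,148],[107,402]]),.021))
print("feet",R(a,o([[115,60],[119,108],[165,425],[170,466]]),.018))
print("pan rear",R(a,o([[208,130],[241,362]]),.024), "rim left edge",R(a,o([[272,232]]),.084))
print("side: foot end",R(b,s([[55,378],[90,362]]),.018),"glass",R(b,s([[305,411]]),.026),"rim",R(b,s([[311,318]]),.084),"pan rear L",R(b,s([[170,400]]),.024),"rear corners",R(b,s([[253,226],[80,310]]),.021))
# outline fit, rear part of the scale
RO=[sq(-.095,-.03,-.06,.06,.021)]
for P,sg,sk in((RO,-1,[(0,1)]),([sq(-.017,.03,-.052,.052,.024)],1,[(0,1)])):
    p=refine(a,[*T(g,[[-.045,.001,0]])[0][:2],g[2]],P,sg,sk);print(p[1],rel(p[0],g))
```

```text
rear corners [[-126.5, 58.3], [-128.2, -56.6]]
feet [[-97.2, 94.5], [-98.8, 72.6], [-97.7, -71.9], [-98.1, -90.3]]
pan rear [[-52.1, 53.8], [-52.0, -51.4]] rim left edge [[-36.9, -3.3]]
side: foot end [[-94.4, -88.6], [-93.7, -67.6]] glass [[-5.4, 6.0]] rim [[1.9, -1.8]] pan rear L [[-47.4, -48.2]] rear corners [[-122.7, 58.2], [-122.1, -56.4]]
1.2775547504425049 [-0.03389899  0.00152178  0.00963786]
1.2262613773345947 [-0.03628515  0.0011223   0.00319866]
```

All estimates agree that the tumbler is about 2 mm short of the spout and within 1 mm laterally, so I'll make one short final push.

Emit:
drive_tool --steps '[85, 0, 0, -38, 0, 85, 0, 0, -38, 0, 85, 0, 0, -38, 0, 85, 0, 0, -20, 0, 85, 0, 0, -6, 0]'

```text
clock: 20.25
position: [0.5579, 0.1807, 0.0022]
tool_rot: [-1.572, 0.006, 0.184]
force: [-0.9, -0.4, -0.6]
grip_width: 0.085
```

Emit:
drive_tool --steps '[85, 4.5, -31, 0, 0, 85, 4.5, -31, 0, 0, 85, 4.5, -31, 0, 0, 85, 4.5, -31, 0, 0, 85, 3, -20, 0, 0]'

```text
clock: 20.67
position: [0.5819, 0.0339, 0.0073]
tool_rot: [-1.572, -0.0, 0.181]
force: [0.0, -0.8, 0.6]
grip_width: 0.0849
```

```bash
python3 -c "
from workcell import monitor as m
s=m.observe();print(s['position'],s['tool_rot'],s['force'])"
```

```text
[0.58193624 0.03389233 0.00728424] [-1.57213924e+00 -2.45001729e-04  1.81123625e-01] [ 0.0485688  -0.81151716  0.55034659]
```

Emit:
drive_tool --steps '[85, 2, -10, 0.5, 0, 85, 1.5, -8, 0, 0, 85, 1, -5, 0, 0, 85, 0.6, -3, 0, 0, 85, 0.4, -2, 0, 0]'

```text
clock: 21.08
position: [0.5872, 0.0102, 0.0072]
tool_rot: [-1.57, -0.0, 0.185]
force: [0.5, 0.3, 0.5]
grip_width: 0.085
```

Emit:
drive_tool --steps '[85, 0.2, -1, 0, 0, 85, 0.2, -1, 0, 0, 85, 0, 0, 0, 0, 85, 0, 0, 0, 0, 85, 0, 0, 0, 0]'

```text
clock: 21.5
position: [0.5875, 0.0077, 0.0071]
tool_rot: [-1.571, 0.0, 0.184]
force: [0.2, -0.2, -0.0]
grip_width: 0.0849
```

Emit:
drive_tool --steps '[85, 0.2, -1.5, 0, 0, 85, 0.2, -1.5, 0, 0, 85, 0.2, -1.4, 0, 0, 85, 0.1, -1.3, 0, 0, 85, 0, 0, 0, 0]'

```text
clock: 21.92
position: [0.5883, 0.0016, 0.0072]
tool_rot: [-1.571, -0.0, 0.183]
force: [-0.6, 2.0, -0.5]
grip_width: 0.0848
```

Emit:
drive_tool --steps '[85, 0, 0, 0, 0, 85, -0.5, 3, 0, 0, 85, -2, 10, 0, 0, 85, -4, 22, 0, 0, 85, -7, 38, 0, 0]'

```text
clock: 22.33
position: [0.5751, 0.0723, 0.0074]
tool_rot: [-1.573, -0.001, 0.179]
force: [1.0, 0.4, 0.1]
grip_width: 0.0849
```

Emit:
drive_tool --steps '[85, -7, 38, 15, 0, 85, -7, 38, 20, 0, 85, 0, 20, 35, 0, 85, 0, 0, 40, 0, 85, 0, 0, 40, 0]'

```text
clock: 22.75
position: [0.5598, 0.1716, 0.1575]
tool_rot: [-1.571, 0.001, 0.187]
force: [-0.1, -0.5, 0.9]
grip_width: 0.0848
```

Run:
```python
from ref import *
import pickle
a0,b0=pickle.load(open("f14.pkl","rb"))
a=grab_frame("top");b=grab_frame("side");g=np.array([.6117,-.1328,-1.388]);print(monitor.observe()["position"])
for f in(a0,a):
  for P,sg in(([sq(-.095,-.03,-.06,.06,.021)],-1),([sq(-.017,.03,-.052,.052,.024)],1)):
    p=refine(f,[*T(g,[[-.035,.001,0]])[0][:2],g[2]],P,sg,[(0,1)]);print(round(p[1],2),rel(p[0],g).round(4))
# bystanders unchanged: compare with the first frame
f0=pickle.load(open("top0.pkl","rb"))
for n,(x0,y0,x1,y1) in dict(funnel=(420,300,470,345),bellows=(180,130,240,172),tray=(148,200,206,310)).items():
    u,v=[cv2.GaussianBlur(q["frame"],(0,0),1)[y0:y1,x0:x1].mean(2) for q in(f0,a)];print(n,np.abs(u-v).mean().round(1),cv2.phaseCorrelate(u,v))
# tumbler edge in side pictures
u,v=[q["frame"][255:320,355:400].mean(2) for q in(b0,b)];print("tumbler region shift px",cv2.phaseCorrelate(u,v))
```

```text
[0.56311725 0.17081118 0.16199249]
1.28 [-0.0339  0.0015  0.0096]
1.23 [-0.0363  0.0011  0.0032]
1.28 [-0.0313  0.0002 -0.0054]
1.2 [-0.0338  0.0008  0.0031]
funnel 19.4 ((0.027152811749331818, 1.0390636037946237), 0.470940383624288)
bellows 19.1 ((0.005523383317811437, 0.50512023285442), 0.5107420703115036)
tray 31.1 ((-1.0844144598535124, -0.061547537106150685), 0.4365920897735301)
tumbler region shift px ((0.730799059427369, 0.6728555475906077), 0.8824067363842995)
```

Emit:
drive_tool --steps '[85, 0, 15, 10, 0, 85, 0, 0, 0, 0, 85, 0, 0, 0, 0, 85, 0, 0, 0, 0, 85, 0, 0, 0, 0]'

```text
clock: 23.27
position: [0.5607, 0.1834, 0.1656]
tool_rot: [-1.571, 0.001, 0.183]
force: [-0.4, -1.5, 0.8]
grip_width: 0.0851
```

```bash
python3 -c "
from workcell import workorder as w;print(w.job_done())"
```

```text
the job is handed in; nothing more can be done
None
```

I pushed the scale down the lane until, by my measurements, the tumbler stands about under the spout (within roughly 2 mm). I then backed the hand clear and handed the job in at about 23 s. No verdict was reported.

**How it went:** I used gentle pushes from both sides to bring the scale to the lane's middle. Then I pushed on its rear with both open fingers, square to the lane, and finished with a 2 mm nudge. Forces in the readings stayed below about 9 N, and I did not touch the tumbler or lift anything.

**Last checks:**
- **Position along the lane:** fitting the pan puts the scale's origin 33.8 mm before the spout point, against 33.6 mm needed for the tumbler's measured place on the pan. Fitting the scale's outline instead gives 31.3 mm, about 2.5 mm further in.
- **Sideways and turn:** the scale is within about 1 mm of the lane's middle and turned 0.003 rad by the pan fit (-0.005 by the outline fit).
- **Gaps to the feet:** the last picture I viewed, before the final nudge, shows clear gaps to both feet and the tumbler standing.

**What disagreed or stayed unsure:**
- The side and top cameras differ by 4 to 6 mm on where the near foot is; I relied on the top camera.
- The automatic comparison of the funnel, bellows and tray with the first picture was inconclusive: it showed shifts of 0.5 to 1 pixel, probably from changed shadows. The hand never came near the funnel or the tray, and no contact was felt.
- After the final nudge I checked the tumbler only by image comparison. It showed a small shift that fits it riding along with the scale.

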